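# Unscrew the tight lid of the walnut jar held in the clamp

### The arm

A 7-joint arm with a two-finger parallel gripper is mounted at the origin on the work surface. World frame = base frame: x ahead of the robot, y to its left, z up, the work surface at z = 0. Lengths are in m, angles in rad, forces in N, time in s.
With the tool pointing down it reaches from about 0.4 to 0.85 m from the base axis. Payload 10.4 kg.
Tool frame: the origin (TCP) lies between the finger pads; the fingertips stand 8 mm ahead of it and the grasp point (between the pads) lies 11 mm behind it; z points along the fingers, x is the direction in which the jaws open and shut, and the axes are right-handed (so a half turn about z gives the same grasp; the last joint's range is limited). The gripper opens to 87 mm and grips with 3 to 60 N. Pads are 19 mm wide; open, the fingers measure 117 mm over their backs; the gripper's body (75 mm by 190 mm) begins 51 mm behind the grasp point.
Start: joints at [1.172, 0.332, -0.065, 1.46, 0.022, 1.35, -0.088], TCP at [0.229, -0.581, 0.231] pointing down, gripper open.
Joint ranges: [-2.6, 2.6], [-0.5, 2.12], [-1.47, 1.34], [0.16, 2.42], [-1.27, 4.41], [0.06, 2.06], [-2.6, 2.6]. Speed limits (rad/s): [2.22, 2.22, 2.79, 2.79, 3.14, 3.14, 3.14].

### API

Orientations are given as a unit quaternion [x, y, z, w].
In Python, from bench import r, viewer gives the robot as it stands.
- The arm moves only by the tool apply_moves, never from a script. Its argument "increments" is a list of rows, each an object with "grip": the closure in counts, from 0 (fully open) to 255 (shut); "xyz": the shift along the tool's x, y, z in mm, a list of three; "rotation": the turn, a rotation vector about the tool's x, y, z in degrees, a list of three. A call has 1 to 5 rows; each row is the pose to reach, as a shift and turn from the pose measured when the call began, along the tool's axes at that moment; what a row does not reach only later rows make up. A row lasts 1/8 s, in which the tool goes at most 62.5 mm and 10.7 degrees, less where a joint would pass 70% of its speed; a pose out of reach is approached as far as the arm can. A call with a gripper value outside its range is refused whole. The fingers move at their own pace and stop on an object; "squeeze" is the grip in N (left out, the last holds). Time passes only in rows, so rows that repeat a pose let the fingers close. It gives the time, the measured TCP pose, the force and the opening at its end, in the units of the state.
- r.read_state(): the state, without advancing time (a new reading comes with each control period).
- viewer.camera(name): name is "scene" or "top"; returns a dict with "img" (400x640x3 uint8, blue, green, red), "range_z" (400x640 float32, m along the optical axis (not along the pixel's ray), 0 where there is no reading), "vertical_fov" (degrees; the focal length in pixels is half the picture's height over the tangent of half this angle, whatever the lens; pixels are square), "cx", "cy" (the principal point, pixels), "rvec" (rotation vector, rad) and "tvec" (3), from world to camera coordinates, as OpenCV has them. Camera axes: x right, y down, z forward; pixel columns grow to the right and rows downward; lengths in m; the calibration is good to about 2 mm. A picture is of the moment at which its call begins.
- r.close_job(): hands the job in, once; it reports no verdict.
The state is a dict: "time": time; "joint_positions": joint angles; "joint_vel": joint speeds; "joint_torque": joint torques, N m; "ee_pos": TCP position; "eef_rot": TCP orientation; "ft_force": force on the tool from outside, world axes, zero at the start; "torque": the same for the moment, N m; "width": finger opening in m.
Only numpy, scipy, OpenCV 4.12 (cv2) and the standard library are available. Lean on these libraries where they do the work, as an engineer would, in place of code of your own. Each camera call takes 0.05 s, during which the arm holds its last target.

### The job

Unscrew the tight steel lid of the tall glass jar that is held in the clamp holder, turning and regripping until it lifts free without yanking it off the thread. Set the lid down (do not drop it) right way up, fully on the round trivet, and let go; leave the other things on the counter where they are.

Things in the scene. Friction and masses are not known exactly. Their poses are not given: they have to be found in the camera images.
- jar: Tall clear glass jar of walnuts, 92 mm diameter, clamped in a grey holder with a 130 x 150 mm foot; it cannot move or turn. Origin on the counter under the jar's axis, z up. Shoulder 116 mm above the counter. A lid let go part way unscrewed stays where it is. The first 1 rad or so of unscrewing is stiff (up to about 1 N m: a rubber seal presses the lid up), then it turns easily.
- lid: Plain round steel screw lid, 62 mm in diameter, 39 mm high (solid top 14 mm, hollow skirt below), about 90 g. Origin at the centre of its underside (open end), z up through its top. It starts screwed on the jar, its underside about 132 mm above the counter, 16 mm above the jar's shoulder; it can be gripped across its diameter at any angle.
- trivet: Round trivet, 156 mm in diameter and 12 mm thick, grey top with a cork bottom, fixed flat on the counter on one side of the jar. Origin at the centre of its underside; top face 12 mm above it.
- snap_box: Bystander: clear plastic lidded box with a snap latch, 136 x 176 mm, 65 mm high, on the other side of the jar. Origin at the centre of its underside.
- spare_jar: Bystander: short closed glass jar, 72 mm in diameter, 95 mm high, standing free behind the clamped jar. Origin at the centre of its underside.
- mug: Bystander: white mug, 80 mm in diameter, 90 mm high, behind the clamped jar. Origin at the centre of its underside.
- neck_rim (a point): Centre of the jar's neck rim, 153 mm above the counter; neck 55 mm over its thread. Turning the lid counter-clockwise seen from above raises it 20 mm per turn (3.2 mm per rad), with about 4 mm of vertical play. It comes free after 3.9 to 5.3 rad, differing from start to start; until then the thread blocks lifting, after that only the lid's weight is felt.
- spoon: Bystander: steel spoon, 190 mm long, lying near the robot on the left. Origin at the middle of its underside.
Mind the look-alikes: they are no part of the job. Of the things like the lid, leave any that is green or yellow; of the rest the smaller one is meant.

How it is judged:
On the way, in this order (a step that is already met when the one before it is completed fails the run):
1. the lid has been unscrewed part of the way and has risen on its thread by 5 to 13 mm (z of lid in the frame of jar between 0.1365 and 0.1445 m and horizontal distance between lid and jar below 0.005 m), for 0.2 s.
2. the lid is lifted clear above the jar's neck (z of lid in the frame of jar above 0.157 m), for 0.1 s.
At the end, for the whole second after the job is handed in: The lid lies wholly on the trivet (centre within 45 mm of the trivet's centre), right way up within 0.1 rad, its underside on the trivet's top face (9 to 16 mm above the counter), at rest and let go (horizontal distance between lid and trivet below 0.045 m and z of lid in the frame of trivet between 0.009 and 0.016 m and angle between lid's own z axis and vertical below 0.1 rad and linear speed of lid below 0.02 m/s and contact force between the fingers and lid below 0.05 N); the robot touches nothing.
It fails at once if the lid was yanked or forced against the thread (over 90 N between lid and jar) (contact force between lid and jar above 90 N).
It fails at once if the lid was dropped or thrown (moving faster than 0.5 m/s while not held) (linear speed of lid above 0.5 m/s and contact force between the fingers and lid below 0.05 N).
It fails at once if the box, the spare jar, the mug or the spoon was moved by more than 20 mm (distance of any of snap_box, spare_jar, mug, spoon from where it was at the start of the episode above 0.02 m).
It also fails if it takes over 72 s, if anything falls off the work surface, if the arm or the gripper's body presses on something with over 40 N, if the wrist force passes 120 N, or if a joint passes its speed limit or range.

## Working session

There is one attempt and no reset: what is moved stays moved. The work goes in short steps, Python scripts to look and compute and a tool call to move; the robot and the scene stay as the last step left them, time stands still between calls to the robot, and variables do not carry over. Pictures are saved under pics/ and viewed, and the job is handed in when it is done.

Besides the shell and the picture viewer there is one more tool, called after "Request:" by a JSON object that holds its "fn" and its "kwargs", one argument or row to a line. apply_moves: Moves the arm, as the interface text tells. Its arguments: {"type":"object","properties":{"increments":{"type":"array","items":{"type":"object","properties":{"grip":{"type":"number"},"xyz":{"type":"array","items":{"type":"number"}},"rotation":{"type":"array","items":{"type":"number"}}}}},"squeeze":{"type":"number"}},"required":["increments"]}

```bash
mkdir -p pics
cat > h.py <<'E'
import numpy as np,cv2
from bench import r,viewer
def cam(n):
    c=viewer.camera(n); c['f']=200/np.tan(np.radians(c['vertical_fov'])/2)
    c['R']=cv2.Rodrigues(np.array(c['rvec'],float))[0]; c['t']=np.array(c['tvec'],float).ravel(); return c
def onplane(c,u,v,z):
    d=c['R'].T@np.array([(u-c['cx'])/c['f'],(v-c['cy'])/c['f'],1]); o=-c['R'].T@c['t']
    return o+d*(z-o[2])/d[2]
def cloud(c):
    v,u=np.mgrid[:400,:640]; z=c['range_z']
    P=np.stack([(u-c['cx'])/c['f']*z,(v-c['cy'])/c['f']*z,z],-1)
    return (P-c['t'])@c['R']
def st():
    s=r.read_state()
    for k,v in s.items(): print(k,np.round(v,4))
E
python3 - <<'E'
from h import *
for n in('scene','top'):
    c=cam(n); cv2.imwrite(f'pics/{n}0.png',c['img']); print(n,c['f'],c['cx'],c['cy'],c['R'].round(3).tolist(),-c['R'].T@c['t'])
st()
E
```

```text
scene 396.2382773813505 320.378695921721 197.85644919714287 [[0.824, 0.566, -0.005], [0.362, -0.533, -0.765], [-0.435, 0.629, -0.644]] [ 1.02164842 -0.62396665  0.82354749]
top 390.0376045094884 316.5191341526275 199.1340298169339 [[0.012, -1.0, -0.006], [-0.995, -0.012, -0.102], [0.102, 0.007, -0.995]] [0.44000865 0.05403408 1.10709981]
time 0.1
joint_positions [ 1.1724  0.3328 -0.0647  1.4609  0.0216  1.3499 -0.0885]
joint_vel [-0.0013 -0.0003  0.0006 -0.0018 -0.0002  0.0004 -0.    ]
joint_torque [ 2.50000e-03 -6.24550e+01  2.54000e-02 -3.90717e+01 -6.14000e-02
  3.67000e-02  1.00000e-04]
ee_pos [ 0.2292 -0.5811  0.2298]
eef_rot [ 8.268e-01 -5.626e-01 -6.000e-04 -3.000e-04]
ft_force [0.1987 0.0361 0.2031]
torque [ 0.0061 -0.054   0.003 ]
width 0.0869
```

View pics/scene0.png

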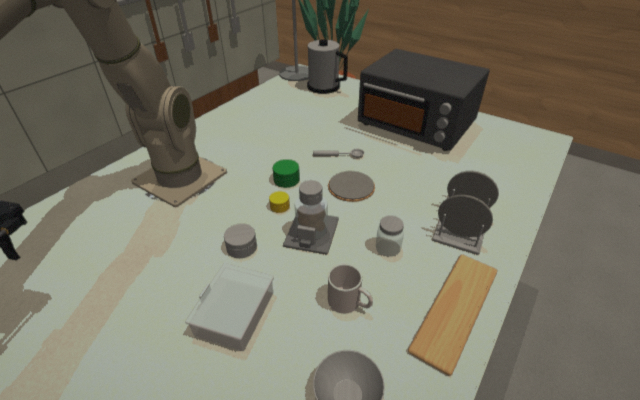

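View pics/top0.png

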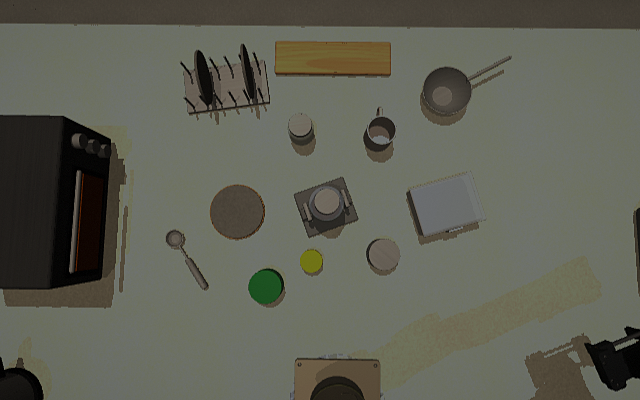

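Candidates for the lid, in top-view pixels:
- steel lid on the clamped jar (326,202)
- loose larger steel lid (383,253)
- yellow lid (311,261)
- green lid (266,287)
- spare jar's lid (300,122)

By the description it is the one at (326,202). I'll check it in a crop and measure it.

Run:
```python
from h import *
for n,(u0,v0,u1,v1) in (('top',(280,160,420,280)),('scene',(220,150,360,270))):
    c=cam(n); cv2.imwrite(f'pics/crop_{n}.png',cv2.convertScaleAbs(cv2.resize(c['img'][v0:v1,u0:u1],None,fx=5,fy=5,interpolation=cv2.INTER_CUBIC),alpha=1.6))
    P=cloud(c)
    ok=c['range_z']>0
    def circ(mask,name):
        m=cv2.morphologyEx((mask&ok).astype(np.uint8),cv2.MORPH_OPEN,np.ones((3,3)))
        k,l,s,ce=cv2.connectedComponentsWithStats(m)
        for i in range(1,k):
            if s[i,4]<60: continue
            q=P[l==i]; (x,y),rad=cv2.minEnclosingCircle(q[:,:2].astype(np.float32))
            print(n,name,ce[i].round(1),s[i,4],'mean',q.mean(0).round(4),'minenc',round(x,4),round(y,4),round(rad,4),'bbox',q.min(0)[:2].round(3),q.max(0)[:2].round(3))
    Z=P[...,2]; roi=(P[...,0]>.25)&(P[...,0]<.85)&(P[...,1]>-.45)&(P[...,1]<.5)
    circ(roi&(Z>.160)&(Z<.180),'lidtop')
    circ(roi&(Z>.007)&(Z<.018),'trivet')
    circ(roi&(Z>.03)&(Z<.15),'others')
```

```text
top lidtop [326.4 201.1] 508 mean [0.5312 0.0371 0.1716] minenc 0.531 0.0368 0.0309 bbox [0.502 0.007] [0.561 0.067]
top trivet [223.9 102.9] 721 mean [0.8292 0.3341 0.0124] minenc 0.8398 0.3274 0.1158 bbox [0.801 0.212] [0.85  0.443]
top trivet [337.4 184.1] 178 mean [0.5953 0.0034 0.0124] minenc 0.5869 0.0075 0.0332 bbox [ 0.576 -0.024] [0.613 0.039]
top trivet [236.3 211.4] 2192 mean [0.5145 0.2876 0.0124] minenc 0.5156 0.2874 0.0771 bbox [0.442 0.212] [0.587 0.363]
top trivet [303.  197.1] 239 mean [0.5572 0.1005 0.0123] minenc 0.555 0.0905 0.0394 bbox [0.523 0.067] [0.587 0.126]
top trivet [330.4 222.2] 629 mean [0.4873 0.0225 0.0123] minenc 0.4932 0.023 0.0766 bbox [ 0.448 -0.052] [0.539 0.099]
top others [204.2  92.6] 216 mean [0.8253 0.3651 0.0999] minenc 0.8259 0.3651 0.0237 bbox [0.802 0.359] [0.849 0.384]
top others [248.7  88.8] 98 mean [0.8347 0.2453 0.1064] minenc 0.835 0.2477 0.0155 bbox [0.82  0.241] [0.85  0.252]
top others [462.7 104.1] 127 mean [ 0.8214 -0.3449  0.0433] minenc 0.8204 -0.3374 0.0404 bbox [ 0.792 -0.367] [ 0.85  -0.308]
top others [384.3 122.2] 321 m
[... 2211 characters left out ...]
96] minenc 0.5446 0.0212 0.0567 bbox [ 0.49  -0.035] [0.581 0.078]
scene others [390.2 232.1] 769 mean [0.7497 0.0934 0.0756] minenc 0.7449 0.1048 0.0358 bbox [0.711 0.071] [0.78  0.139]
scene others [239.4 236.5] 706 mean [ 0.4093 -0.1271  0.0505] minenc 0.4037 -0.1218 0.0437 bbox [ 0.361 -0.164] [ 0.446 -0.08 ]
scene others [230.6 303.2] 4437 mean [ 0.5483 -0.2998  0.063 ] minenc 0.5384 -0.2902 0.1103 bbox [ 0.449 -0.392] [ 0.629 -0.188]
scene others [346.2 285.3] 1195 mean [ 0.7397 -0.1123  0.0646] minenc 0.7514 -0.1111 0.0578 bbox [ 0.694 -0.151] [ 0.809 -0.07 ]
scene others [332.  365.9] 675 mean [ 0.8139 -0.285   0.0423] minenc 0.8364 -0.2953 0.0644 bbox [ 0.791 -0.359] [ 0.85  -0.232]
```

View pics/crop_top.png

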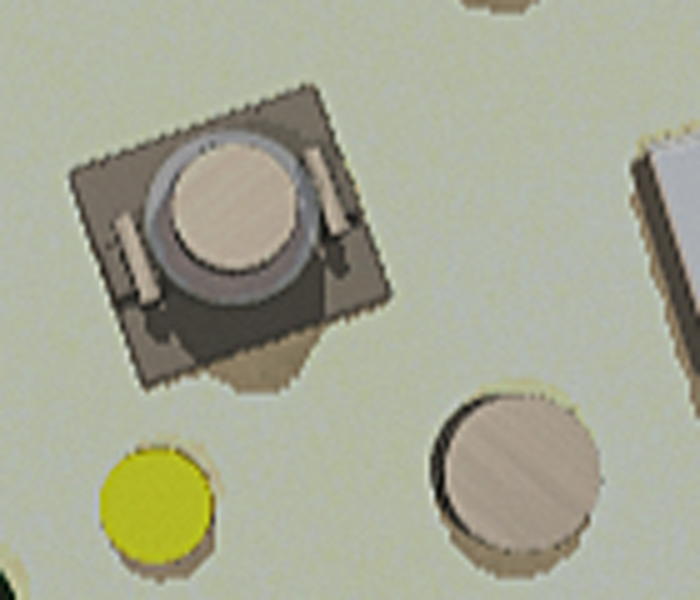

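View pics/crop_scene.png

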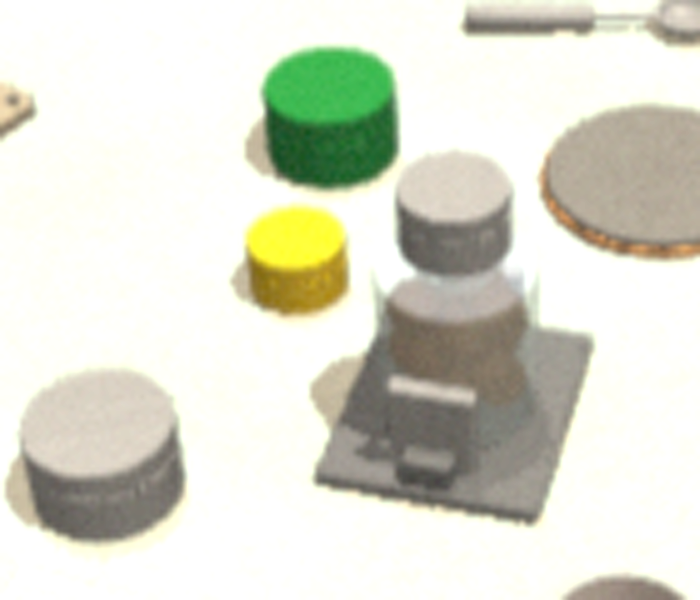

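The crops confirm it. The lid on the clamped jar (crop 235,205) is the smaller plain steel one; the loose steel lid (crop 520,470) is larger. The axis is at about (0.5325, 0.0365), the lid top is at 0.171, and the trivet centre is at about (0.516, 0.287).

Next I'll move above the jar, pre-winding the wrist clockwise.

Request:
{"fn": "apply_moves", "kwargs": {
  "increments": [
    {"grip":0,"xyz":[-50,-55,0],"rotation":[0,0,8]},
    {"grip":0,"xyz":[-92,-101,0],"rotation":[0,0,16]},
    {"grip":0,"xyz":[-134,-147,0],"rotation":[0,0,24]},
    {"grip":0,"xyz":[-176,-193,0],"rotation":[0,0,32]},
    {"grip":0,"xyz":[-218,-240,0],"rotation":[0,0,40]}
  ]
}}

```text
time: 0.82
ee_pos: [0.3678, -0.299, 0.2303]
eef_rot: [-0.583, 0.813, 0.0, 0.0]
ft_force: [1.1, 0.0, 0.3]
width: 0.0873
```

```bash
cat > go.py <<'E'
import sys
from h import *
from scipy.spatial.transform import Rotation as Ro
s=r.read_state(); R=Ro.from_quat(s['eef_rot']); M=R.as_matrix()
print('t',s['time'],'q',np.round(s['joint_positions'],3),'p',np.round(s['ee_pos'],4),'az',np.degrees(np.arctan2(M[1,0],M[0,0])).round(2),'F',np.round(s['ft_force'],1),'T',np.round(s['torque'],2),'w',s['width'],'tiltvec tool(deg)',np.degrees(np.cross(M.T@np.array([0,0,-1.]),[0,0,1])).round(2)*-1)
if len(sys.argv)>3:
    g=np.array(list(map(float,sys.argv[1:4])))
    print('shift mm',((g-s['ee_pos'])@M*1000).round(1))
E
python3 go.py 0.5325 0.0365 0.23
```

```text
t 0.825 q [ 0.826  0.012 -0.24   1.833  0.003  1.297 -1.313] p [ 0.3678 -0.299   0.2303] az -108.73 F [1.1 0.  0.3] T [ 0.05 -0.08  0.  ] w 0.08726528348245702 tiltvec tool(deg) [ 0.01  0.01 -0.  ]
shift mm [-370.6  -48.3    0.4]
```

Request:
{"fn": "apply_moves", "kwargs": {
  "increments": [
    {"grip":0,"xyz":[-60,-8,0],"rotation":[0,0,3]},
    {"grip":0,"xyz":[-120,-16,0],"rotation":[0,0,6]},
    {"grip":0,"xyz":[-180,-24,0],"rotation":[0,0,9]},
    {"grip":0,"xyz":[-240,-32,0],"rotation":[0,0,12]},
    {"grip":0,"xyz":[-300,-40,0],"rotation":[0,0,15]}
  ]
}}

```text
time: 1.45
ee_pos: [0.5025, -0.026, 0.2306]
eef_rot: [-0.471, 0.882, -0.0, 0.0]
ft_force: [1.6, -0.5, -0.8]
width: 0.0868
```

```bash
python3 go.py 0.5325 0.0365 0.23
```

```text
t 1.45 q [ 0.487  0.101 -0.555  1.752  0.055  1.304 -2.242] p [ 0.5025 -0.026   0.2306] az -123.86 F [ 1.6 -0.5 -0.8] T [ 0.03 -0.06 -0.01] w 0.08680874782835366 tiltvec tool(deg) [-0.02  0.01 -0.  ]
shift mm [-68.6   9.9   0.6]
```

Request:
{"fn": "apply_moves", "kwargs": {
  "increments": [
    {"grip":0,"xyz":[-40,6,0]},
    {"grip":0,"xyz":[-68.6,9.9,0]},
    {"grip":0,"xyz":[-68.6,9.9,0]},
    {"grip":0,"xyz":[-68.6,9.9,20]},
    {"grip":0,"xyz":[-68.6,9.9,38]}
  ]
}}

```text
$.increments[0]: bad value
```

```bash
python3 go.py 0.5325 0.0365 0.146
python3 - <<'E'
from h import *
for n in('scene','top'):
    c=cam(n); u0,v0=(250,120) if n=='scene' else (266,150)
    cv2.imwrite(f'pics/a_{n}.png',cv2.resize(c['img'][v0:v0+120,u0:u0+140],None,fx=5,fy=5,interpolation=cv2.INTER_CUBIC))
E
```

```text
t 1.45 q [ 0.487  0.101 -0.555  1.752  0.055  1.304 -2.242] p [ 0.5025 -0.026   0.2306] az -123.86 F [ 1.6 -0.5 -0.8] T [ 0.03 -0.06 -0.01] w 0.08680874782835366 tiltvec tool(deg) [-0.02  0.01 -0.  ]
shift mm [-68.6   9.9  84.6]
```

View pics/a_scene.png

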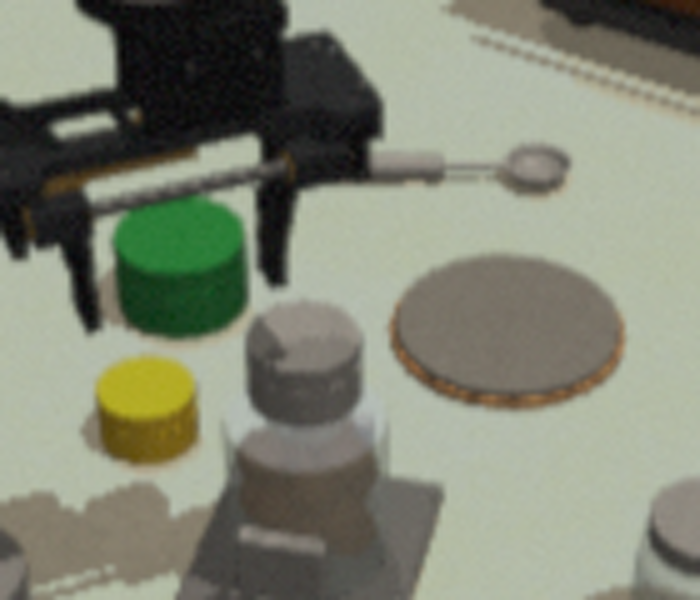

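The call was refused because every row needs a rotation. The picture shows the gripper (crop fingers 85,300 and 270,250) still short of the lid (305,330).

Request:
{"fn": "apply_moves", "kwargs": {
  "increments": [
    {"grip":0,"xyz":[-40,6,0],"rotation":[0,0,0]},
    {"grip":0,"xyz":[-68.6,9.9,0],"rotation":[0,0,0]},
    {"grip":0,"xyz":[-68.6,9.9,0],"rotation":[0,0,0]},
    {"grip":0,"xyz":[-68.6,9.9,20],"rotation":[0,0,0]},
    {"grip":0,"xyz":[-68.6,9.9,38],"rotation":[0,0,0]}
  ]
}}

```text
time: 2.17
ee_pos: [0.5326, 0.041, 0.1919]
eef_rot: [-0.474, 0.88, 0.001, 0.001]
ft_force: [-0.1, 0.0, 0.1]
width: 0.0871
```

```bash
python3 go.py 0.5325 0.0365 0.146
python3 - <<'E'
from h import *
for n in('scene','top'):
    c=cam(n); u0,v0=(250,120) if n=='scene' else (266,150)
    cv2.imwrite(f'pics/b_{n}.png',cv2.resize(c['img'][v0:v0+120,u0:u0+140],None,fx=5,fy=5,interpolation=cv2.INTER_CUBIC))
E
```

```text
t 2.175 q [ 0.38   0.21  -0.607  1.729  0.124  1.241 -2.41 ] p [0.5326 0.041  0.1919] az -123.39 F [-0.1  0.   0.1] T [ 0.03  0.03 -0.02] w 0.08712661343929434 tiltvec tool(deg) [ 0.05  0.14 -0.  ]
shift mm [ 3.9 -2.4 45.9]
```

View pics/b_scene.png

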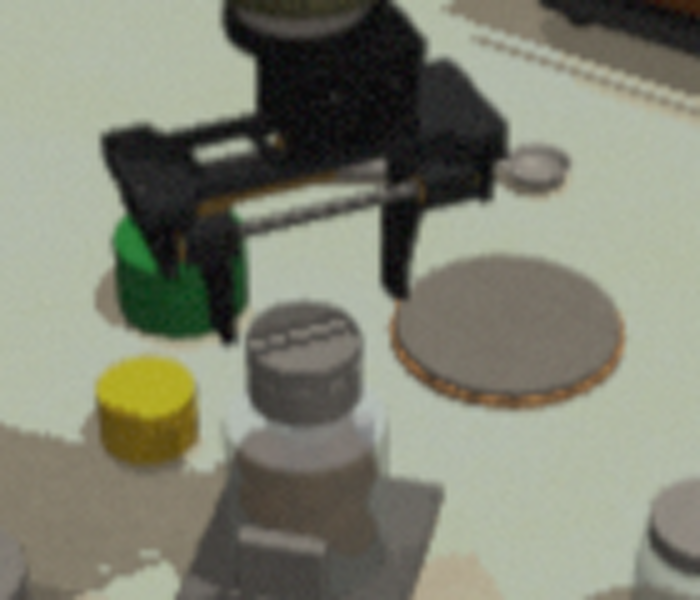

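The fingers straddle the lid (crop 305,330) with roughly equal clearance on both sides. I'll descend, correcting about 4 mm.

Request:
{"fn": "apply_moves", "kwargs": {
  "increments": [
    {"grip":0,"xyz":[3.9,-2.4,0],"rotation":[0,0,0]},
    {"grip":0,"xyz":[3.9,-2.4,15],"rotation":[0,0,0]},
    {"grip":0,"xyz":[3.9,-2.4,30],"rotation":[0,0,0]},
    {"grip":0,"xyz":[3.9,-2.4,45],"rotation":[0,0,0]},
    {"grip":0,"xyz":[3.9,-2.4,45],"rotation":[0,0,0]}
  ]
}}

```text
time: 2.9
ee_pos: [0.5304, 0.0367, 0.144]
eef_rot: [-0.474, 0.88, 0.003, -0.002]
ft_force: [0.3, 1.2, -0.0]
width: 0.0867
```

```bash
python3 go.py 0.5325 0.0365 0.146
python3 - <<'E'
from h import *
for n in('scene','top'):
    c=cam(n); u0,v0=(250,120) if n=='scene' else (266,150)
    cv2.imwrite(f'pics/c_{n}.png',cv2.resize(c['img'][v0:v0+120,u0:u0+140],None,fx=5,fy=5,interpolation=cv2.INTER_CUBIC))
E
```

```text
t 2.9 q [ 0.376  0.254 -0.599  1.787  0.152  1.152 -2.424] p [0.5304 0.0367 0.144 ] az -123.35 F [ 0.3  1.2 -0. ] T [0.06 0.04 0.  ] w 0.08670059738418298 tiltvec tool(deg) [ 0.34 -0.03 -0.  ]
shift mm [-1.  -1.8 -2. ]
```

View pics/c_scene.png

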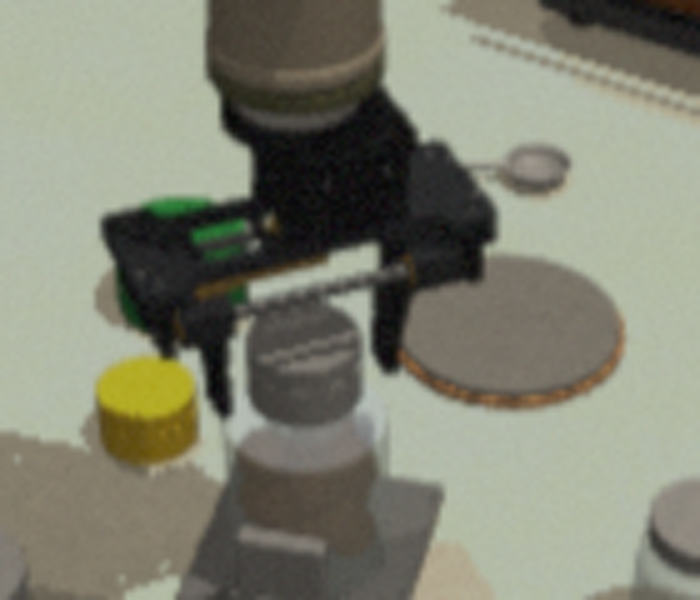

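Request:
{"fn": "apply_moves", "kwargs": {
  "increments": [
    {"grip":0,"xyz":[-1,-1.8,-2],"rotation":[0,0,0]},
    {"grip":0,"xyz":[-1,-1.8,-2],"rotation":[0,0,0]},
    {"grip":90,"xyz":[-1,-1.8,-2],"rotation":[0,0,0]},
    {"grip":90,"xyz":[-1,-1.8,-2],"rotation":[0,0,0]},
    {"grip":90,"xyz":[-1,-1.8,-2],"rotation":[0,0,0]}
  ],
  "squeeze": 5
}}

```text
time: 3.62
ee_pos: [0.5328, 0.0356, 0.1474]
eef_rot: [-0.474, 0.88, 0.002, -0.002]
ft_force: [-6.3, -8.3, 4.6]
width: 0.0656
```

```bash
python3 go.py 0.5325 0.0365 0.146
```

```text
t 3.625 q [ 0.375  0.255 -0.598  1.778  0.153  1.16  -2.424] p [0.5328 0.0356 0.1474] az -123.38 F [-6.3 -8.3  4.6] T [-1.76  1.41  0.  ] w 0.06562664606502767 tiltvec tool(deg) [ 0.25 -0.08 -0.  ]
shift mm [-0.6  0.7  1.4]
```

One finger touched first: about 10 N along +tool x, with the fingers still 3.6 mm wide. I'll shift 1.8 mm in +x and keep closing.

Request:
{"fn": "apply_moves", "kwargs": {
  "increments": [
    {"grip":90,"xyz":[1.8,0.5,0],"rotation":[0,0,0]},
    {"grip":90,"xyz":[1.8,0.5,0],"rotation":[0,0,0]},
    {"grip":90,"xyz":[1.8,0.5,0],"rotation":[0,0,0]}
  ]
}}

```text
time: 4.0
ee_pos: [0.5324, 0.0354, 0.1475]
eef_rot: [-0.474, 0.88, 0.002, -0.0]
ft_force: [5.4, 3.5, -4.6]
width: 0.0657
```

```bash
python3 go.py 0.5325 0.0365 0.146
```

```text
t 4.0 q [ 0.378  0.252 -0.599  1.781  0.151  1.156 -2.42 ] p [0.5324 0.0354 0.1475] az -123.35 F [ 5.4  3.5 -4.6] T [ 0.65 -1.23 -0.12] w 0.06570740451540992 tiltvec tool(deg) [ 0.18  0.08 -0.  ]
shift mm [-1.   0.5  1.5]
```

Request:
{"fn": "apply_moves", "kwargs": {
  "increments": [
    {"grip":120,"xyz":[0,0,0],"rotation":[0,0,0]},
    {"grip":120,"xyz":[0,0,0],"rotation":[0,0,0]},
    {"grip":120,"xyz":[0,0,0],"rotation":[0,0,0]}
  ],
  "squeeze": 40
}}

```text
time: 4.38
ee_pos: [0.5324, 0.0354, 0.1475]
eef_rot: [-0.474, 0.88, 0.002, -0.0]
ft_force: [2.3, 0.6, -2.9]
width: 0.0646
```

```bash
python3 go.py 0.5325 0.0365 0.146
python3 - <<'E'
from h import *
for n in('scene','top'):
    c=cam(n); u0,v0=(250,120) if n=='scene' else (266,150)
    cv2.imwrite(f'pics/d_{n}.png',cv2.resize(c['img'][v0:v0+120,u0:u0+140],None,fx=5,fy=5,interpolation=cv2.INTER_CUBIC))
E
```

```text
t 4.375 q [ 0.378  0.252 -0.599  1.781  0.151  1.156 -2.42 ] p [0.5324 0.0354 0.1475] az -123.35 F [ 2.3  0.6 -2.9] T [ 0.01 -0.46 -0.16] w 0.06463752702437885 tiltvec tool(deg) [ 0.17  0.09 -0.  ]
shift mm [-0.9  0.5  1.5]
```

View pics/d_scene.png

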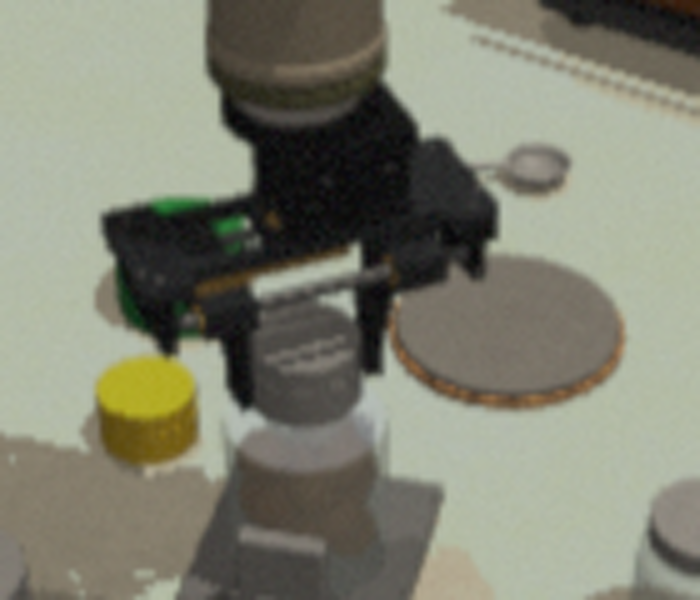

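Both fingers are on the lid (crop 240,370 and 370,350), with balanced forces. First turn: −40° with a small rise.

Request:
{"fn": "apply_moves", "kwargs": {
  "increments": [
    {"grip":150,"xyz":[0,0,0],"rotation":[0,0,0]},
    {"grip":150,"xyz":[0,0,-0.5],"rotation":[0,0,-10]},
    {"grip":150,"xyz":[0,0,-1],"rotation":[0,0,-20]},
    {"grip":150,"xyz":[0,0,-1.6],"rotation":[0,0,-30]},
    {"grip":150,"xyz":[0,0,-2.2],"rotation":[0,0,-40]}
  ],
  "squeeze": 60
}}

```text
time: 5.1
ee_pos: [0.5323, 0.0353, 0.1496]
eef_rot: [0.749, -0.663, -0.002, -0.0]
ft_force: [2.8, 0.6, -4.6]
width: 0.0639
```

```bash
python3 go.py 0.5325 0.0365 0.146
```

```text
t 5.1 q [ 0.455  0.266 -0.69   1.775  0.18   1.166 -1.738] p [0.5323 0.0353 0.1496] az -83.03 F [ 2.8  0.6 -4.6] T [ 0.04 -0.77 -0.13] w 0.06386010140105475 tiltvec tool(deg) [ 0.09  0.17 -0.  ]
shift mm [-1.2 -0.3  3.6]
```

```bash
cat > lid.py <<'E'
from h import *
import sys
c=cam('scene'); P=cloud(c); k=sys.argv[1]
u0,v0=250,120
cv2.imwrite(f'pics/{k}.png',cv2.resize(c['img'][v0:v0+120,u0:u0+140],None,fx=5,fy=5,interpolation=cv2.INTER_CUBIC))
# lid side/top: points within 22 mm of axis, top
d=np.hypot(P[...,0]-.5325,P[...,1]-.036)
m=(d<.022)&(P[...,2]>.15)&(P[...,2]<.2)&(c['range_z']>0)
z=P[...,2][m]; print('lid top z',len(z),np.percentile(z,[10,25,50,75,90]).round(4))
E
python3 lid.py e_scene
```

```text
lid top z 25 [0.1725 0.1733 0.1736 0.1743 0.1752]
```

View pics/e_scene.png

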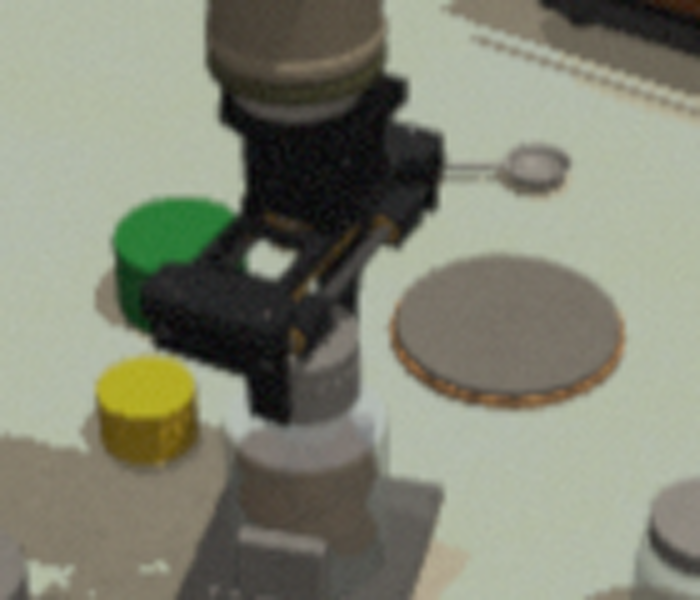

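The lid top is 2 mm higher and Fz is small, so the lid is turning. Continuing.

Request:
{"fn": "apply_moves", "kwargs": {
  "increments": [
    {"grip":150,"xyz":[0,0,-0.6],"rotation":[0,0,-10]},
    {"grip":150,"xyz":[0,0,-1.1],"rotation":[0,0,-20]},
    {"grip":150,"xyz":[0,0,-1.7],"rotation":[0,0,-30]},
    {"grip":150,"xyz":[0,0,-2.2],"rotation":[0,0,-40]},
    {"grip":150,"xyz":[0,0,-2.8],"rotation":[0,0,-50]}
  ],
  "squeeze": 60
}}

```text
time: 5.78
ee_pos: [0.5324, 0.036, 0.1524]
eef_rot: [0.96, -0.278, -0.001, -0.002]
ft_force: [3.2, 2.2, -4.4]
width: 0.0642
```

```bash
python3 go.py 0.5325 0.0365 0.146; python3 lid.py f_scene
```

```text
t 5.775 q [ 0.558  0.292 -0.816  1.768  0.224  1.181 -0.887] p [0.5324 0.036  0.1524] az -32.34 F [ 3.2  2.2 -4.4] T [ 0.53 -0.72 -0.08] w 0.06416812222427254 tiltvec tool(deg) [-0.13  0.2  -0.  ]
shift mm [-0.1 -0.5  6.4]
lid top z 8 [0.1751 0.1752 0.1754 0.176  0.1763]
```

Request:
{"fn": "apply_moves", "kwargs": {
  "increments": [
    {"grip":150,"xyz":[0,0,-0.6],"rotation":[0,0,-10]},
    {"grip":150,"xyz":[0,0,-1.1],"rotation":[0,0,-20]},
    {"grip":150,"xyz":[0,0,-1.7],"rotation":[0,0,-30]},
    {"grip":150,"xyz":[0,0,-2.2],"rotation":[0,0,-40]},
    {"grip":150,"xyz":[0,0,-2.8],"rotation":[0,0,-50]}
  ],
  "squeeze": 60
}}

```text
time: 6.45
ee_pos: [0.532, 0.0361, 0.1552]
eef_rot: [0.987, 0.158, -0.001, -0.002]
ft_force: [-0.4, 1.3, -2.1]
width: 0.0641
```

```bash
python3 go.py 0.5325 0.0365 0.146; python3 lid.py g_scene
```

```text
t 6.45 q [ 0.67   0.331 -0.958  1.76   0.285  1.202 -0.05 ] p [0.532  0.0361 0.1552] az 18.19 F [-0.4  1.3 -2.1] T [ 0.5  -0.08 -0.02] w 0.06411550895043168 tiltvec tool(deg) [-0.24  0.08 -0.  ]
shift mm [ 0.6 -0.2  9.2]
lid top z 135 [0.1778 0.1784 0.1791 0.1799 0.1808]
```

View pics/g_scene.png

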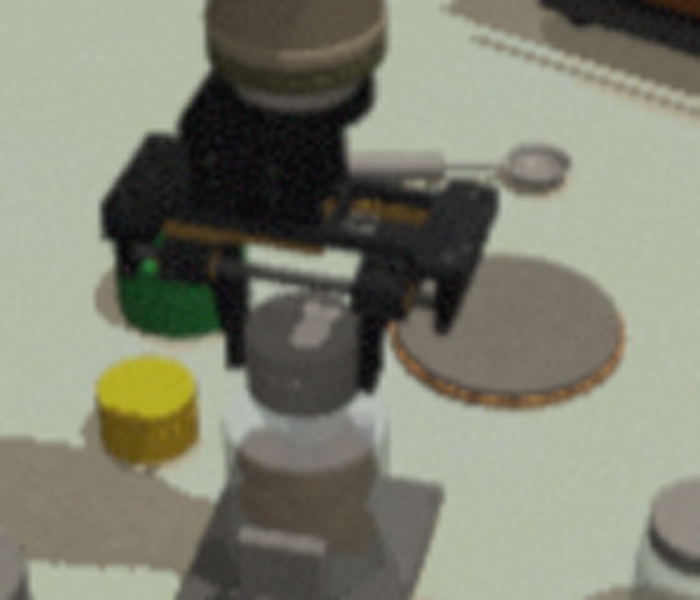

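The lid top is at 0.179, about 7.5 mm up, and the lid is still centred, so step 1's window is being met. Continuing.

Request:
{"fn": "apply_moves", "kwargs": {
  "increments": [
    {"grip":150,"xyz":[0,0,-0.6],"rotation":[0,0,-10]},
    {"grip":150,"xyz":[0,0,-1.1],"rotation":[0,0,-20]},
    {"grip":150,"xyz":[0,0,-1.7],"rotation":[0,0,-30]},
    {"grip":150,"xyz":[0,0,-2.2],"rotation":[0,0,-40]},
    {"grip":150,"xyz":[0,0,-2.8],"rotation":[0,0,-50]}
  ],
  "squeeze": 60
}}

```text
time: 7.12
ee_pos: [0.5315, 0.0359, 0.1578]
eef_rot: [0.826, 0.564, -0.001, -0.002]
ft_force: [-0.1, 0.8, -1.2]
width: 0.064
```

```bash
python3 go.py 0.5325 0.0365 0.146; python3 lid.py i_scene
```

```text
t 7.125 q [ 0.787  0.395 -1.121  1.753  0.371  1.235  0.766] p [0.5315 0.0359 0.1578] az 68.6 F [-0.1  0.8 -1.2] T [ 0.33 -0.07 -0.04] w 0.06404090631047953 tiltvec tool(deg) [-0.27 -0.09  0.  ]
shift mm [ 0.9  0.8 11.8]
lid top z 123 [0.1805 0.1811 0.1818 0.1825 0.1831]
```

Request:
{"fn": "apply_moves", "kwargs": {
  "increments": [
    {"grip":150,"xyz":[0,0,-0.6],"rotation":[0,0,-10]},
    {"grip":150,"xyz":[0,0,-1.1],"rotation":[0,0,-20]},
    {"grip":150,"xyz":[0,0,-1.7],"rotation":[0,0,-30]},
    {"grip":150,"xyz":[0,0,-2.2],"rotation":[0,0,-40]},
    {"grip":150,"xyz":[0,0,-2.2],"rotation":[0,0,-40]}
  ],
  "squeeze": 60
}}

```text
time: 7.8
ee_pos: [0.5313, 0.0356, 0.1597]
eef_rot: [0.583, 0.812, -0.0, -0.003]
ft_force: [-0.3, -0.5, -1.2]
width: 0.064
```

```bash
python3 go.py 0.5325 0.0365 0.146; python3 lid.py j_scene
```

```text
t 7.8 q [ 0.873  0.474 -1.263  1.748  0.467  1.276  1.396] p [0.5313 0.0356 0.1597] az 108.66 F [-0.3 -0.5 -1.2] T [ 0.16 -0.14  0.03] w 0.06395505819204544 tiltvec tool(deg) [-0.21 -0.26  0.  ]
shift mm [ 0.4  1.5 13.7]Traceback (most recent call last):
  File "lid.py", line 9, in <module>
    z=P[...,2][m]; print('lid top z',len(z),np.percentile(z,[10,25,50,75,90]).round(4))
                                            ~~~~~~~~~~~~~^^^^^^^^^^^^^^^^^^^^
    return _quantile_unchecked(
        a, q, axis, out, overwrite_input, method, keepdims, weights)
    return _ureduce(a,
                    func=_quantile_ureduce_func,
    ...<5 lines>...
                    overwrite_input=overwrite_input,
                    method=method)
    r = func(a, **kwargs)
    result = _quantile(arr,
                       quantiles=q,
    ...<2 lines>...
                       out=out,
                       weights=wgt)
    slices_having_nans = np.isnan(arr[-1, ...])
                                  ~~~^^^^^^^^^
IndexError: index -1 is out of bounds for axis 0 with size 0
```

4.05 rad turned so far, and joint 3 is heading towards its limit, so I'll regrip. Open first, then rotate back.

Request:
{"fn": "apply_moves", "kwargs": {
  "increments": [
    {"grip":10,"xyz":[0,0,0],"rotation":[0,0,0]},
    {"grip":10,"xyz":[0,0,0],"rotation":[0,0,0]},
    {"grip":10,"xyz":[0,0,0],"rotation":[0,0,0]},
    {"grip":10,"xyz":[0,0,0],"rotation":[0,0,10]},
    {"grip":10,"xyz":[0,0,0],"rotation":[0,0,20]}
  ],
  "squeeze": 60
}}

```text
time: 8.48
ee_pos: [0.5313, 0.0357, 0.1598]
eef_rot: [0.718, 0.696, -0.001, -0.003]
ft_force: [-0.3, 0.2, 0.1]
width: 0.0832
```

```bash
python3 go.py 0.5325 0.0365 0.16; python3 lid.py k_scene 2>&1 | tail -1
```

```text
t 8.475 q [ 0.83   0.427 -1.188  1.749  0.412  1.254  1.079] p [0.5313 0.0357 0.1598] az 88.2 F [-0.3  0.2  0.1] T [ 0.06 -0.13 -0.01] w 0.0831991706319595 tiltvec tool(deg) [-0.28 -0.19  0.  ]
shift mm [ 0.9  1.1 -0.2]
lid top z 80 [0.1789 0.1794 0.1801 0.1811 0.1818]
```

View pics/k_scene.png

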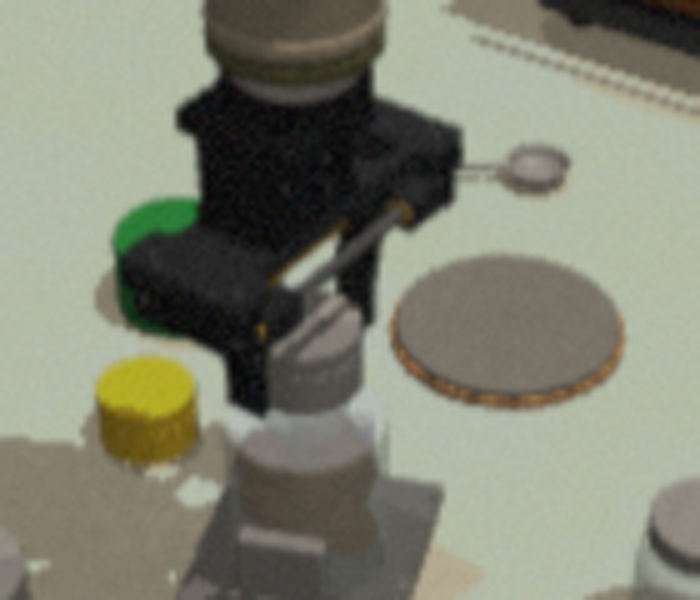

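The lid settled about 3 mm within its play (top now 0.180) and stayed on straight. Rotating back and lowering 4 mm.

Request:
{"fn": "apply_moves", "kwargs": {
  "increments": [
    {"grip":0,"xyz":[0.5,0.5,1],"rotation":[0,0,10.5]},
    {"grip":0,"xyz":[0.5,0.5,2],"rotation":[0,0,21]},
    {"grip":0,"xyz":[0.5,0.5,3],"rotation":[0,0,31.5]},
    {"grip":0,"xyz":[0.5,0.5,4],"rotation":[0,0,42]},
    {"grip":0,"xyz":[0.5,0.5,4],"rotation":[0,0,52.5]}
  ]
}}

```text
time: 9.15
ee_pos: [0.5318, 0.0364, 0.156]
eef_rot: [0.954, 0.301, -0.002, -0.002]
ft_force: [0.6, 0.6, 0.3]
width: 0.0868
```

Request:
{"fn": "apply_moves", "kwargs": {
  "increments": [
    {"grip":0,"xyz":[0,0,0],"rotation":[0,0,10.5]},
    {"grip":0,"xyz":[0,0,0],"rotation":[0,0,21]},
    {"grip":0,"xyz":[0,0,0],"rotation":[0,0,31.5]},
    {"grip":0,"xyz":[0,0,0],"rotation":[0,0,42]},
    {"grip":0,"xyz":[0,0,0],"rotation":[0,0,52.5]}
  ]
}}

```text
time: 9.78
ee_pos: [0.5318, 0.0365, 0.1559]
eef_rot: [0.988, -0.154, -0.002, -0.001]
ft_force: [-0.1, 0.1, 0.2]
width: 0.0871
```

```bash
python3 go.py 0.532 0.0358 0.1555; python3 lid.py l_scene 2>&1 | tail -1
```

```text
t 9.775 q [ 0.58   0.296 -0.844  1.762  0.233  1.193 -0.639] p [0.5318 0.0365 0.1559] az -17.69 F [-0.1  0.1  0.2] T [ 0.01 -0.06  0.03] w 0.08706575398552215 tiltvec tool(deg) [-0.09  0.3  -0.  ]
shift mm [0.4 0.6 0.4]
lid top z 67 [0.1791 0.1797 0.1807 0.1815 0.1822]
```

View pics/l_scene.png

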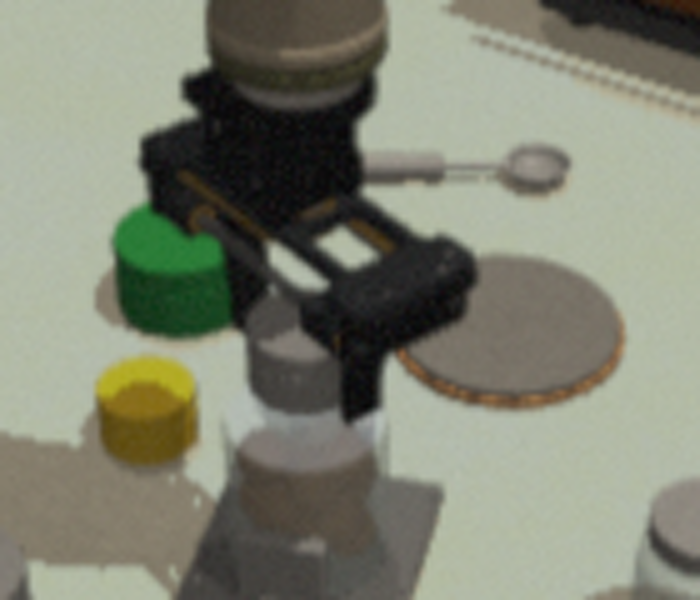

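The lid sits level at crop (300,340). Closing gently, then firmly.

Request:
{"fn": "apply_moves", "kwargs": {
  "increments": [
    {"grip":90,"xyz":[0.4,0.6,0],"rotation":[0,0,0]},
    {"grip":90,"xyz":[0.4,0.6,0],"rotation":[0,0,0]},
    {"grip":90,"xyz":[0.4,0.6,0],"rotation":[0,0,0]},
    {"grip":90,"xyz":[0.4,0.6,0],"rotation":[0,0,0]},
    {"grip":90,"xyz":[0.4,0.6,0],"rotation":[0,0,0]}
  ],
  "squeeze": 5
}}

```text
time: 10.45
ee_pos: [0.532, 0.0358, 0.156]
eef_rot: [0.987, -0.158, -0.002, -0.001]
ft_force: [0.4, -0.9, -1.0]
width: 0.066
```

```bash
python3 go.py 0.532 0.0358 0.1555
```

```text
t 10.45 q [ 0.579  0.296 -0.842  1.761  0.232  1.193 -0.645] p [0.532  0.0358 0.156 ] az -18.19 F [ 0.4 -0.9 -1. ] T [-0.05 -0.13  0.04] w 0.06599597036212589 tiltvec tool(deg) [-0.1  0.3 -0. ]
shift mm [0.  0.  0.5]
```

Centred. Squeeze and turn, rising with the thread.

Request:
{"fn": "apply_moves", "kwargs": {
  "increments": [
    {"grip":150,"xyz":[0,0,0],"rotation":[0,0,0]},
    {"grip":150,"xyz":[0,0,0],"rotation":[0,0,0]},
    {"grip":150,"xyz":[0,0,-0.6],"rotation":[0,0,-10]},
    {"grip":150,"xyz":[0,0,-1.1],"rotation":[0,0,-20]},
    {"grip":150,"xyz":[0,0,-1.7],"rotation":[0,0,-30]}
  ],
  "squeeze": 45
}}

```text
time: 11.08
ee_pos: [0.532, 0.0358, 0.1577]
eef_rot: [0.994, 0.106, -0.002, -0.002]
ft_force: [0.7, -0.6, 0.8]
width: 0.0643
```

Request:
{"fn": "apply_moves", "kwargs": {
  "increments": [
    {"grip":150,"xyz":[0,0,-0.6],"rotation":[0,0,-10]},
    {"grip":150,"xyz":[0,0,-1.1],"rotation":[0,0,-20]},
    {"grip":150,"xyz":[0,0,-1.7],"rotation":[0,0,-30]},
    {"grip":150,"xyz":[0,0,-2.2],"rotation":[0,0,-40]},
    {"grip":150,"xyz":[0,0,-2.8],"rotation":[0,0,-50]}
  ]
}}

```text
time: 11.7
ee_pos: [0.5319, 0.0358, 0.1605]
eef_rot: [0.855, 0.519, -0.001, -0.002]
ft_force: [0.4, -0.1, -1.4]
width: 0.0641
```

```bash
python3 go.py 0.532 0.0358 0.1555; python3 lid.py m_scene 2>&1 | tail -1
```

```text
t 11.7 q [ 0.761  0.375 -1.084  1.749  0.346  1.233  0.679] p [0.5319 0.0358 0.1605] az 62.48 F [ 0.4 -0.1 -1.4] T [ 0.08 -0.18  0.01] w 0.0640781835467385 tiltvec tool(deg) [-0.31 -0.03  0.  ]
shift mm [0.  0.1 5. ]
lid top z 137 [0.1835 0.1843 0.185  0.1858 0.1865]
```

Turned about 5.5 rad in total, with only about the lid's weight felt. Next is a gentle lift test with a little more turn.

Request:
{"fn": "apply_moves", "kwargs": {
  "increments": [
    {"grip":150,"xyz":[0,0,-1],"rotation":[0,0,-8]},
    {"grip":150,"xyz":[0,0,-2],"rotation":[0,0,-15]},
    {"grip":150,"xyz":[0,0,-4],"rotation":[0,0,-15]},
    {"grip":150,"xyz":[0,0,-6],"rotation":[0,0,-15]}
  ]
}}

```text
time: 12.25
ee_pos: [0.5319, 0.0356, 0.1666]
eef_rot: [0.779, 0.627, -0.001, -0.003]
ft_force: [-0.4, -1.3, -1.4]
width: 0.0643
```

```bash
python3 go.py 0.532 0.0358 0.1555; python3 lid.py n_scene 2>&1 | tail -1
```

```text
t 12.25 q [ 0.8    0.394 -1.14   1.741  0.371  1.254  0.927] p [0.5319 0.0356 0.1666] az 77.73 F [-0.4 -1.3 -1.4] T [ 0.12 -0.13 -0.02] w 0.0642606612844297 tiltvec tool(deg) [-0.3  -0.11  0.  ]
shift mm [ 0.1  0.1 11.1]
lid top z 99 [0.1896 0.1902 0.1908 0.1916 0.1923]
```

The lid is free: it rose 6 mm with only its weight felt. Lifting straight up.

Request:
{"fn": "apply_moves", "kwargs": {
  "increments": [
    {"grip":150,"xyz":[0,0,-6],"rotation":[0,0,0]},
    {"grip":150,"xyz":[0,0,-14],"rotation":[0,0,0]},
    {"grip":150,"xyz":[0,0,-24],"rotation":[0,0,0]},
    {"grip":150,"xyz":[0,0,-34],"rotation":[0,0,0]},
    {"grip":150,"xyz":[0,0,-44],"rotation":[0,0,0]}
  ]
}}

```text
time: 12.92
ee_pos: [0.5324, 0.0356, 0.2117]
eef_rot: [0.778, 0.628, -0.001, -0.002]
ft_force: [0.4, -0.1, -0.9]
width: 0.0642
```

```bash
python3 go.py 0.5165 0.287 0.21; python3 lid.py o_scene 2>&1 | tail -1
```

```text
t 12.925 q [ 0.829  0.35  -1.168  1.682  0.327  1.333  0.961] p [0.5324 0.0356 0.2117] az 77.77 F [ 0.4 -0.1 -0.9] T [ 0.07 -0.17  0.01] w 0.06417227280416067 tiltvec tool(deg) [-0.26 -0.11  0.  ]
shift mm [242.3 -68.8   2.5]
lid top z 150 [0.1534 0.1568 0.1595 0.1604 0.1611]
```

View pics/o_scene.png

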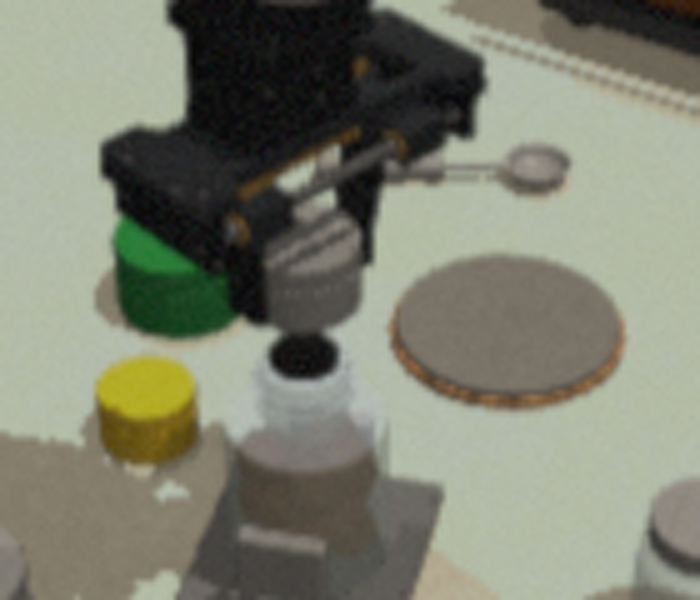

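The lid hangs at crop (310,270), clear of the open neck (305,355) and level. Carrying it over the trivet.

Request:
{"fn": "apply_moves", "kwargs": {
  "increments": [
    {"grip":150,"xyz":[30,-8,0],"rotation":[0,0,5]},
    {"grip":150,"xyz":[80,-22,0],"rotation":[0,0,12]},
    {"grip":150,"xyz":[130,-37,0],"rotation":[0,0,20]},
    {"grip":150,"xyz":[180,-51,0],"rotation":[0,0,28]},
    {"grip":150,"xyz":[220,-62,0],"rotation":[0,0,35]}
  ]
}}

```text
time: 13.6
ee_pos: [0.5183, 0.2661, 0.2137]
eef_rot: [0.932, 0.363, -0.001, -0.002]
ft_force: [0.3, -0.2, -1.3]
width: 0.0644
```

```bash
python3 go.py 0.5165 0.287 0.12
```

```text
t 13.6 q [ 0.256  0.432 -1.036  1.56   0.372  1.366 -0.073] p [0.5183 0.2661 0.2137] az 42.59 F [ 0.3 -0.2 -1.3] T [-0.03 -0.15  0.03] w 0.06441273339274248 tiltvec tool(deg) [-0.24 -0.02  0.  ]
shift mm [ 12.8 -16.2  93.8]
```

Request:
{"fn": "apply_moves", "kwargs": {
  "increments": [
    {"grip":150,"xyz":[12.8,-16.2,10],"rotation":[-0.2,0,0]},
    {"grip":150,"xyz":[12.8,-16.2,40],"rotation":[-0.2,0,0]},
    {"grip":150,"xyz":[12.8,-16.2,75],"rotation":[-0.2,0,0]},
    {"grip":150,"xyz":[12.8,-16.2,110],"rotation":[-0.2,0,0]},
    {"grip":150,"xyz":[12.8,-16.2,140],"rotation":[-0.2,0,0]}
  ]
}}

```text
time: 14.22
ee_pos: [0.5163, 0.2868, 0.0725]
eef_rot: [0.932, 0.363, -0.0, -0.0]
ft_force: [0.6, -0.3, -0.7]
width: 0.0644
```

```bash
python3 go.py 0.5165 0.287 0.027
python3 - <<'E'
from h import *
for n in('scene','top'):
    c=cam(n); u0,v0=(280,100) if n=='scene' else (170,150)
    cv2.imwrite(f'pics/p_{n}.png',cv2.resize(c['img'][v0:v0+120,u0:u0+140],None,fx=5,fy=5,interpolation=cv2.INTER_CUBIC))
E
```

```text
t 14.225 q [ 0.147  0.585 -0.947  1.689  0.515  1.139 -0.202] p [0.5163 0.2868 0.0725] az 42.57 F [ 0.6 -0.3 -0.7] T [ 0.02 -0.16  0.01] w 0.06439782903665582 tiltvec tool(deg) [-0.05  0.02 -0.  ]
shift mm [ 0.3  0.1 45.5]
```

View pics/p_scene.png

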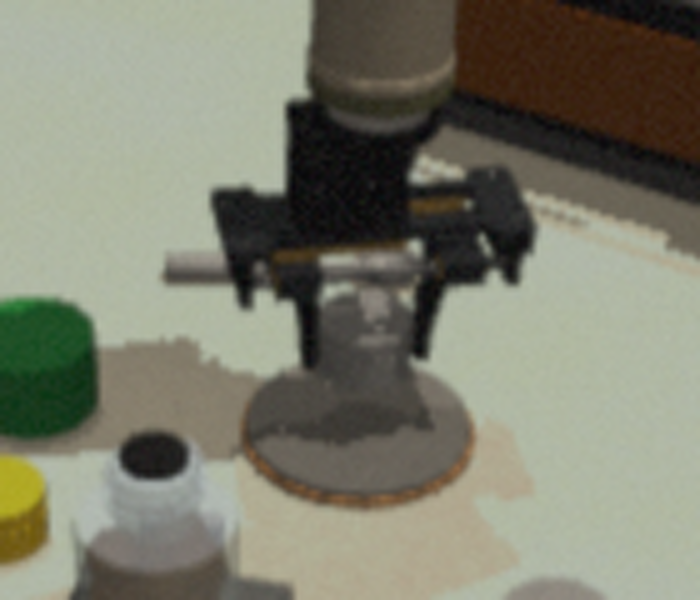

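The lid is over the trivet (crop lid 365,335; trivet 360,430). Lowering to about 5 mm above it, then feeling for contact.

Request:
{"fn": "apply_moves", "kwargs": {
  "increments": [
    {"grip":150,"xyz":[0,0,14],"rotation":[0,0,0]},
    {"grip":150,"xyz":[0,0,28],"rotation":[0,0,0]},
    {"grip":150,"xyz":[0,0,36],"rotation":[0,0,0]},
    {"grip":150,"xyz":[0,0,40],"rotation":[0,0,0]},
    {"grip":150,"xyz":[0,0,40],"rotation":[0,0,0]}
  ]
}}

```text
time: 14.95
ee_pos: [0.5147, 0.2858, 0.0309]
eef_rot: [0.932, 0.363, -0.003, -0.0]
ft_force: [-0.7, 0.3, -1.2]
width: 0.0643
```

```bash
python3 go.py 0.5165 0.287 0.027
```

```text
t 14.95 q [ 0.122  0.635 -0.912  1.717  0.559  1.078 -0.23 ] p [0.5147 0.2858 0.0309] az 42.58 F [-0.7  0.3 -1.2] T [ 0.05 -0.15 -0.02] w 0.06433620502227057 tiltvec tool(deg) [-0.12  0.26 -0.  ]
shift mm [2.1 0.3 3.9]
```

Request:
{"fn": "apply_moves", "kwargs": {
  "increments": [
    {"grip":150,"xyz":[1,0,1],"rotation":[0,0,0]},
    {"grip":150,"xyz":[1,0,2],"rotation":[0,0,0]},
    {"grip":150,"xyz":[1,0,3],"rotation":[0,0,0]},
    {"grip":150,"xyz":[1,0,3],"rotation":[0,0,0]}
  ]
}}

```text
time: 15.45
ee_pos: [0.5154, 0.2865, 0.0279]
eef_rot: [0.932, 0.363, -0.003, -0.0]
ft_force: [0.8, 0.0, -1.5]
width: 0.0643
```

```bash
python3 go.py 0.5165 0.287 0.027
```

```text
t 15.45 q [ 0.118  0.64  -0.909  1.717  0.563  1.074 -0.233] p [0.5154 0.2865 0.0279] az 42.59 F [ 0.8  0.  -1.5] T [ 0.04 -0.13 -0.01] w 0.06425613597849512 tiltvec tool(deg) [-0.12  0.27 -0.  ]
shift mm [1.1 0.4 0.9]
```

No contact yet; continuing in small steps.

Request:
{"fn": "apply_moves", "kwargs": {
  "increments": [
    {"grip":150,"xyz":[0,0,0.7],"rotation":[0,0,0]},
    {"grip":150,"xyz":[0,0,1.4],"rotation":[0,0,0]},
    {"grip":150,"xyz":[0,0,1.4],"rotation":[0,0,0]}
  ]
}}

```text
time: 15.82
ee_pos: [0.5155, 0.2865, 0.0266]
eef_rot: [0.932, 0.363, -0.003, -0.0]
ft_force: [-1.2, -0.9, 2.8]
width: 0.0643
```

```bash
python3 go.py 0.5165 0.287 0.027
```

```text
t 15.825 q [ 0.117  0.642 -0.907  1.717  0.565  1.073 -0.234] p [0.5155 0.2865 0.0266] az 42.59 F [-1.2 -0.9  2.8] T [-0.26  0.15  0.02] w 0.06427077287069889 tiltvec tool(deg) [-0.11  0.27 -0.  ]
shift mm [ 1.1  0.3 -0.4]
```

Contact: Fz went from −1.2 to +2.8 N. Opening slowly, in place.

Request:
{"fn": "apply_moves", "kwargs": {
  "increments": [
    {"grip":55,"xyz":[0,0,0],"rotation":[0,0,0]},
    {"grip":40,"xyz":[0,0,0],"rotation":[0,0,0]},
    {"grip":20,"xyz":[0,0,0],"rotation":[0,0,0]},
    {"grip":0,"xyz":[0,0,0],"rotation":[0,0,0]},
    {"grip":0,"xyz":[0,0,0],"rotation":[0,0,0]}
  ],
  "squeeze": 5
}}

```text
time: 16.45
ee_pos: [0.5154, 0.2865, 0.0266]
eef_rot: [0.932, 0.363, -0.003, -0.0]
ft_force: [-0.4, 0.4, -0.4]
width: 0.0862
```

```bash
python3 go.py 0.5165 0.287 0.027
python3 - <<'E'
from h import *
c=cam('scene'); u0,v0=(280,100)
cv2.imwrite('pics/q_scene.png',cv2.resize(c['img'][v0:v0+120,u0:u0+140],None,fx=5,fy=5,interpolation=cv2.INTER_CUBIC))
E
```

```text
t 16.45 q [ 0.117  0.642 -0.907  1.717  0.565  1.072 -0.234] p [0.5154 0.2865 0.0266] az 42.59 F [-0.4  0.4 -0.4] T [ 0.03 -0.17 -0.07] w 0.08621507278709817 tiltvec tool(deg) [-0.11  0.27 -0.  ]
shift mm [ 1.1  0.3 -0.4]
```

View pics/q_scene.png

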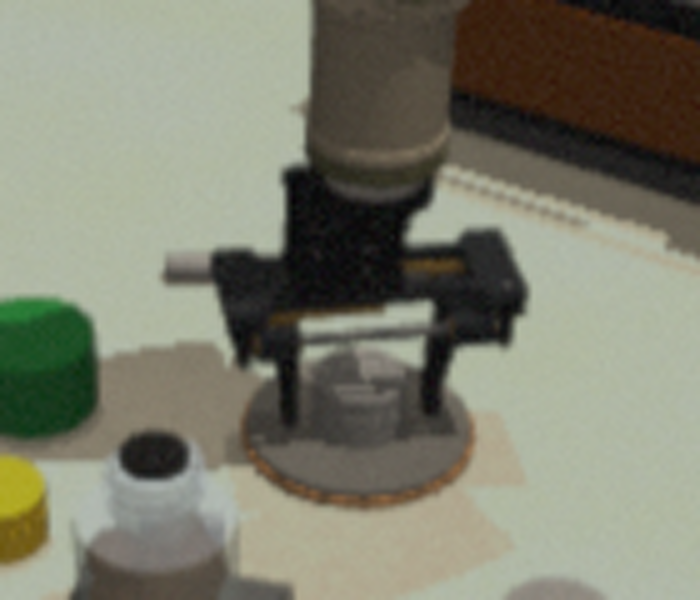

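The lid (crop 358,395) stands on the trivet with both fingers open and clear (290,390 and 435,380). Rising straight up.

Request:
{"fn": "apply_moves", "kwargs": {
  "increments": [
    {"grip":0,"xyz":[0,0,-12],"rotation":[0,0,0]},
    {"grip":0,"xyz":[0,0,-35],"rotation":[0,0,0]},
    {"grip":0,"xyz":[0,0,-75],"rotation":[0,0,0]},
    {"grip":0,"xyz":[0,0,-120],"rotation":[0,0,0]},
    {"grip":0,"xyz":[0,0,-170],"rotation":[0,0,0]}
  ]
}}

```text
time: 17.12
ee_pos: [0.516, 0.2869, 0.1997]
eef_rot: [0.932, 0.363, -0.002, -0.0]
ft_force: [0.4, 0.5, -0.1]
width: 0.0871
```

Request:
{"fn": "apply_moves", "kwargs": {
  "increments": [
    {"grip":0,"xyz":[-60,0,0],"rotation":[0,0,0]},
    {"grip":0,"xyz":[-110,0,0],"rotation":[0,0,0]},
    {"grip":0,"xyz":[-130,0,0],"rotation":[0,0,0]},
    {"grip":0,"xyz":[-130,0,0],"rotation":[0,0,0]}
  ]
}}

```text
time: 17.62
ee_pos: [0.4202, 0.1981, 0.2014]
eef_rot: [0.932, 0.363, -0.001, 0.002]
ft_force: [-0.0, 0.5, 0.3]
width: 0.0873
```

```bash
python3 go.py
python3 - <<'E'
from h import *
for n in('scene','top'):
    c=cam(n); cv2.imwrite(f'pics/end_{n}.png',c['img']); P=cloud(c)
    d=np.hypot(P[...,0]-.516,P[...,1]-.287)
    m=((d<.06)&(P[...,2]>.04)&(P[...,2]<.06)&(c['range_z']>0))
    q=P[m]
    if len(q)<10: print(n,len(q)); continue
    t=q[q[:,2]>.045]
    A=np.c_[t[:,:2],np.ones(len(t))]; co=np.linalg.lstsq(A,t[:,2],rcond=None)[0]
    print(n,len(q),'top z',np.median(t[:,2]).round(4),'c',[round(v,4) for v in cv2.minEnclosingCircle(t[:,:2].astype(np.float32))[0]],'slope',co[:2].round(3))
    for k,(a,b,h) in dict(spare=(.741,.107,(.03,.15)),mug=(.755,-.117,(.03,.15)),box=(.538,-.288,(.03,.15))).items():
        m=(np.hypot(P[...,0]-a,P[...,1]-b)<.13)&(P[...,2]>h[0])&(P[...,2]<h[1]); print(k,P[m].mean(0).round(3))
E
```

```text
t 17.625 q [ 0.595  0.101 -1.167  1.859  0.101  1.248  0.139] p [0.4202 0.1981 0.2014] az 42.54 F [-0.   0.5  0.3] T [ 0.07 -0.17  0.02] w 0.0872956421681468 tiltvec tool(deg) [ 0.14  0.21 -0.  ]
scene 212 top z 0.0508 c [0.5155, 0.2844] slope [-0.017  0.026]
spare [0.749 0.093 0.075]
mug [ 0.74  -0.113  0.065]
box [ 0.548 -0.3    0.063]
top 106 top z 0.0511 c [0.5254, 0.2827] slope [ 0.031 -0.016]
spare [0.734 0.107 0.085]
mug [ 0.737 -0.11   0.068]
box [ 0.536 -0.286  0.065]
```

View pics/end_top.png

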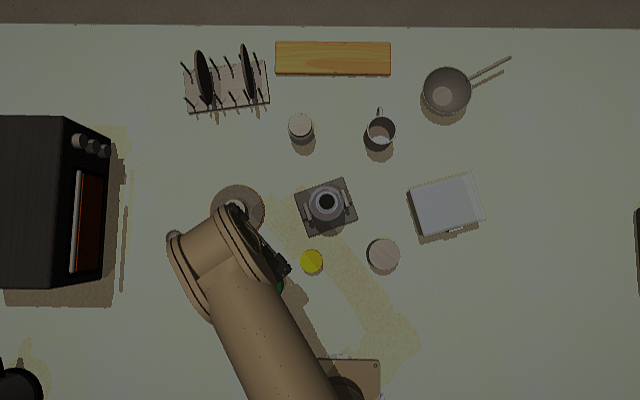

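View pics/end_scene.png

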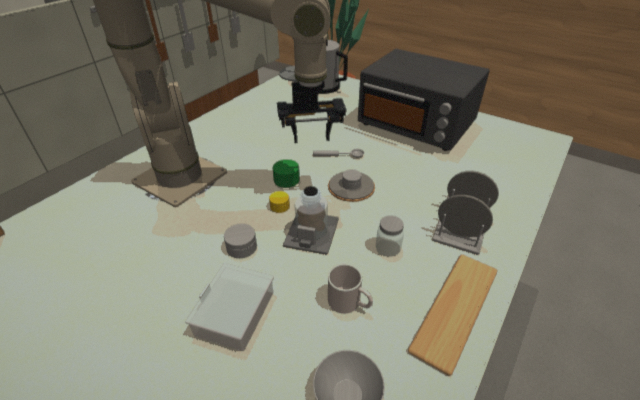

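In the scene view the lid stands centred on the trivet at (351,181), its top 51 mm above the counter (12 + 39). The bystanders are where they were: spoon (338,153), spare jar (390,235), mug (345,290) and box (232,303). The arm is clear, so I'm handing in.

```bash
python3 -c "
from h import *
print(r.close_job()); st()"
```

```text
the job is handed in; nothing more can be done
None
the job is handed in; nothing more can be done
```

The lid is off the jar and standing right way up on the trivet, let go, and the job is handed in (no verdict is reported). I turned it about 4.05 rad, regripped, and turned a further 1.7 rad. It then lifted free with only its weight felt, and I set it down under contact (+2.8 N) and released it. The job took about 18 s on the robot's clock.

**What the last checks showed:**
- **Lid height:** its top is 51 mm above the counter, so its underside is on the trivet's 12 mm top face.
- **Lid position:** its centre is within about 3 mm of the trivet's centre in the scene view. The top view gave about 10 mm, because the arm partly hid the lid.
- **Level:** the fitted slope of its top was 0.03 or less.
- **Forces:** no more than about 10 N showed on the tool in any reading. That was when one finger touched the lid first on the initial grip; I recentred before turning.
- **Bystanders:** the box, spare jar and mug measured the same as at the start, to within the measurement. The spoon I checked only by eye in the scene view.

**What went differently:**
- **Refused call:** one move was refused for missing rotation values, and nothing moved.
- **Finger opening:** it read about 64 mm on the 62 mm lid.
- **Lid settling:** the lid dropped about 3 mm within its thread play when I let go to regrip.

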